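Lay out the stirring and filtration row on a lab bench

TASK

Set up the bench row so that, along it, come the stirrer, the amber bottle, the blue-capped bottle and the filter dock: stand the red-stoppered flask centred on top of the stirrer's round plate, the amber bottle centred on the mat's ring next to the stirrer, and the blue-capped bottle centred on the other ring, between the amber bottle and the dock. Also load the green filter cassette: slide the dock's yellow gate fully open, lower the cassette all the way into the slot, and slide the gate fully shut again over its shoulders. Keep bottles, flask and cassette upright throughout, leave them released, and do not shift the tip box behind the mat.

Things in the scene. Friction and masses are not known exactly. Their poses are not given: they have to be found in the camera images.
- amber_mid (a point): Amber glass bottle with a white screw cap, loose, about 0.18 kg: body 56 mm across, 108 mm tall; cap 38 mm across from 78 to 108 mm above its foot (grip the cap; the shoulder below it slopes out from 58 to 72 mm up). Point on its axis, half-way up (54 mm above its foot); z up.
- clear_mid (a point): Clear glass bottle with a blue screw cap, loose, otherwise of the same shape, sizes and weight as the amber bottle. Point on its axis, half-way up (54 mm above its foot); z up.
- flask_mid (a point): Clear conical flask with a red stopper, loose, about 0.14 kg: foot 64 mm across, narrowing to a 26 mm neck at 68 mm up, 110 mm tall; stopper 28 mm across from 82 to 110 mm above its foot (grip it there). Point on its axis, half-way up (55 mm above its foot); z up.
- cassette_mid (a point): Green filter cassette standing upright, loose, about 0.09 kg: body 24 mm thick (x), 60 mm wide (y), 50 mm tall, and centred on top a grip tab 16 mm (x) by 24 mm (y) that rises from the shoulders at 50 mm to 80 mm above its foot. Same either way round. Point at its middle, 40 mm above its foot; z up.
- mat: Dark rubber mat fixed on the bench, 110 mm (x) by 200 mm (y), 2 mm thick, with two white printed rings of 70 mm diameter centred at y = +50 and -50 mm. Origin: centre of its underside; x roughly away from the robot, y roughly to the robot's left. The stirrer stands beyond one end of it and the dock beyond the other; which is which changes.
- stirrer_plate (a point): Magnetic stirrer, fixed: white case 140 mm (x) by 120 mm (y) with a dark round plate 106 mm across on top, 65 mm above the bench. Point at the centre of the plate's upper face; x roughly away from the robot, z up.
- dock_slot (a point): White filter dock, fixed, with an upright slot 30 mm (x) by 66 mm (y), open on top, lips flaring out from 50 to 57 mm above the bench. Point: centre of the slot floor, 6 mm above the bench; x roughly away from the robot. Its deck (56 mm high, rails to 70 mm) reaches 101 mm towards the robot. A seated cassette's shoulders lie just under the gate, its tab between the prongs.
- gate (a joint): Slide of the dock's yellow gate, a flat fork whose two prongs (59 to 67 mm above the bench) lie over both ends of the slot when shut. 0 = fully shut (stop), 0.040 m = fully open (stop), drawn along the dock's -x, towards the robot. It stays where left, about 1.2 N friction, and starts shut or nearly so, blocking the slot.
- gate_fin (a point): Upright yellow fin to move the gate by: 12 mm thick (dock's x), 30 mm wide (dock's y), from 67 to 99 mm above the bench, 28 mm from a seated cassette's tab when shut. Point on the fin, 85 mm above the bench; axes as the dock's; moves with the gate: 42 mm to the -x side of the slot centre when shut, 82 mm when open.
- tipbox_mid (a point): Bystander: blue pipette-tip box with a clear lid, 85 mm by 120 mm, 64 mm tall, standing loose behind the mat. Point half-way up. Not to be moved.

How it is judged:
On the way, in this order (a step that is already met when the one before it is completed fails the run):
1. the gate is slid fully open (value of joint gate above 0.035 m), for 0.1 s.
2. the cassette is all the way down in the slot while the gate is open (horizontal distance between cassette_mid and dock_slot below 0.007 m and z of cassette_mid in the frame of dock_slot between 0.036 and 0.044 m and angle between cassette_mid's own z axis and vertical below 0.12 rad and value of joint gate above 0.025 m), for 0.2 s.
At the end, for the whole second after the job is handed in: Amber bottle on the mat ring nearer the stirrer, blue-capped on the other (15 mm along each mat axis); flask on the stirrer plate within 15 mm of its centre; cassette fully down in the slot; gate within 6 mm of shut; all upright (0.12 rad), released, at rest (((y of stirrer_plate in the frame of mat above 0 m and x of amber_mid in the frame of mat between -0.015 and 0.015 m and y of amber_mid in the frame of mat between 0.035 and 0.065 m and z of amber_mid in the frame of mat between 0.05 and 0.061 m and x of clear_mid in the frame of mat between -0.015 and 0.015 m and y of clear_mid in the frame of mat between -0.065 and -0.035 m and z of clear_mid in the frame of mat between 0.05 and 0.061 m) or (y of stirrer_plate in the frame of mat below 0 m and x of amber_mid in the frame of mat between -0.015 and 0.015 m and y of amber_mid in the frame of mat between -0.065 and -0.035 m and z of amber_mid in the frame of mat between 0.05 and 0.061 m and x of clear_mid in the frame of mat between -0.015 and 0.015 m and y of clear_mid in the frame of mat between 0.035 and 0.065 m and z of clear_mid in the frame of mat between 0.05 and 0.061 m)) and horizontal distance between flask_mid and stirrer_plate below 0.015 m and z of flask_mid in the frame of stirrer_plate between 0.05 and 0.06 m and horizontal distance between cassette_mid and dock_slot below 0.007 m and z of cassette_mid in the frame of dock_slot between 0.036 and 0.044 m and angle between each of cassette_mid, amber_mid, clear_mid, flask_mid's own z axis and vertical below 0.12 rad and value of joint gate below 0.006 m and linear speed of each of amber, clear, flask, cassette below 0.02 m/s and contact force between the fingers and amber below 0.1 N and contact force between the fingers and clear below 0.1 N and contact force between the fingers and flask below 0.1 N and contact force between the fingers and cassette below 0.1 N); the robot touches nothing.
It fails at once if the tip box is shifted by more than 15 mm (distance of tipbox_mid from where it was at the start of the episode above 0.015 m).
It fails at once if a bottle, the flask or the cassette is tipped over (more than 0.6 rad) (angle between any of amber_mid, clear_mid, flask_mid, cassette_mid's own z axis and vertical above 0.6 rad).
It also fails if it takes over 112 s, if anything falls off the work surface, if the arm or the gripper's body presses on something with over 40 N, if the wrist force passes 120 N, or if a joint passes its speed limit or range.

ROBOT

A 6-joint arm with a two-finger parallel gripper is mounted at the origin on the work surface. World frame = base frame: x ahead of the robot, y to its left, z up, the work surface at z = 0. Lengths are in m, angles in rad, forces in N, time in s.
With the tool pointing down it reaches from about 0.425 to 0.95 m from the base axis. Payload 3.5 kg.
Tool frame: the origin (TCP) lies at the very end of the fingers, on their centre line; the grasp point (between the pads) lies 19 mm behind it; z points along the fingers, y is the direction in which the jaws open and shut (so a half turn about z gives the same grasp; the last joint's range is limited). The gripper opens to 85 mm and grips with 20 to 120 N. Pads are 22 mm wide; open, the fingers measure 114 mm over their backs; the gripper's body (76 mm by 85 mm) begins 54 mm behind the grasp point. The pads swing forward as they close: fully open they stand 13 mm farther back than shut.
Start: joints at [-1.266, 0.286, 1.577, -0, 1.279, -0.15], TCP at [0.297, -0.606, 0.231] pointing down, gripper open.
Joint ranges: [-2.77, 2.77], [-0.9, 2.22], [0.21, 2.48], [-1.53, 4.67], [0.24, 2.81], [-2.84, 2.84]. Speed limits (rad/s): [2.79, 2.79, 3.14, 3.14, 3.14, 3.14].

INTERFACE

Orientations are given as a unit quaternion [x, y, z, w].
In Python, from plant import ctrl, eyes, ticket gives the robot as it stands.
- The arm moves only by the tool send_rows, never from a script. Its arguments are lists of equal length, an entry for each row: "translation": the shift along the tool's x, y, z in units of 30 mm (1.0 is 30 mm), a list of three; "rotation": the turn, a rotation vector about the tool's x, y, z in units of 5 degrees (1.0 is 5 degrees), a list of three; "grip": the finger opening in mm, from 0 to 85.4. A call has 1 to 5 rows; each row shifts and turns the commanded pose from where the row before left it, along the tool's axes as they then stand; what a row does not reach is not made up. A row lasts 1/8 s, in which the tool goes at most 62.5 mm and 10.7 degrees, less where a joint would pass 70% of its speed; a pose out of reach is approached as far as the arm can. A call is refused whole if a number of a shift passes 1 or a number of a turn 1, either way. A call with a gripper value outside its range is refused whole. The fingers move at their own pace and stop on an object; "squeeze" is the grip in N (left out, the last holds). Time passes only in rows, so rows that do not move let the fingers close. It gives the time, the measured TCP pose, the force and the opening at its end, in the units of the state.
- ctrl.get_state(): the state, without advancing time (a new reading comes with each control period).
- eyes.read_camera(name): name is "side" or "top"; returns a dict with "image" (384x512x3 uint8, blue, green, red), "mtx" (3x3 intrinsics, pixels), "dist_coeffs" ([k1, k2, p1, p2, k3] as OpenCV has them; the pictures are not rectified), "xyz" and "orientation" of the camera in the world. Camera axes: x right, y down, z forward; pixel columns grow to the right and rows downward; lengths in m; the calibration is good to about 2 mm. A picture is of the moment at which its call begins. There is no depth.
- ticket.sign_off(): hands the job in, once; it reports no verdict.
The state is a dict: "time": time; "qpos": joint angles; "dq": joint speeds; "joint_efforts": joint torques, N m; "eef_pos": TCP position; "tcp_rot": TCP orientation; "contact_force": force on the tool from outside, world axes, zero at the start; "wrist_torque": the same for the moment, N m; "opening": opening from 0.0 (shut) to 1.0 (fully open).
Only numpy, scipy, OpenCV 4.12 (cv2) and the standard library are available. Lean on these libraries where they do the work, as an engineer would, in place of code of your own. Each camera call takes 0.05 s, during which the arm holds its last target. There are 200 camera calls.

## Working session

There is one attempt and no reset: what is moved stays moved. The work goes in short steps, Python scripts to look and compute and a tool call to move; the robot and the scene stay as the last step left them, time stands still between calls to the robot, and variables do not carry over. Pictures are saved under pics/ and viewed, about 12 in all and at most 16, crops included, and the job is handed in when it is done.

Besides the shell and the picture viewer there is one more tool, called after ">>>" as name(argument=value, ...), one argument or row to a line, values as JSON. send_rows: Moves the arm, as the interface text tells. Its arguments: {"type":"object","properties":{"translation":{"type":"array"},"rotation":{"type":"array"},"grip":{"type":"array"},"squeeze":{"type":"number"}},"required":["translation","rotation","grip"]}

```bash
mkdir -p pics; ls; python3 - <<'E'
from plant import ctrl, eyes
import cv2
print(ctrl.get_state())
for n in("side","top"):
    d=eyes.read_camera(n); cv2.imwrite(f"pics/{n}0.png",d["image"])
    print({k:v for k,v in d.items() if k!="image"})
E
```

```text
pics
{'time': 0.0, 'qpos': array([-1.26599431e+00,  2.87194590e-01,  1.57822030e+00, -3.40655295e-05,
        1.27856391e+00, -1.50001775e-01]), 'dq': array([ 0.00096698, -0.00148091, -0.00042369,  0.00104331, -0.00056318,
        0.00083683]), 'joint_efforts': array([ 4.57493115e-04, -4.05979979e+01, -2.92623854e+01, -1.20997111e-04,
        5.88796218e-03,  2.77924414e-06]), 'eef_pos': array([ 0.29633341, -0.60573091,  0.22990443]), 'tcp_rot': array([ 9.74253614e-01,  2.25451708e-01, -1.08507968e-04, -1.18824293e-03]), 'contact_force': array([-0.08434362,  0.75947558,  0.48824051]), 'wrist_torque': array([ 0.01824388, -0.02361985,  0.03247054]), 'opening': 0.9981163433942838}
{'mtx': array([[399.43643378,   0.        , 250.17824332],
       [  0.        , 399.43643378, 191.48527253],
       [  0.        ,   0.        ,   1.        ]]), 'dist_coeffs': array([-0.08555267,  0.        ,  0.        ,  0.        ,  0.        ]), 'xyz': array([ 0.57404658, -0.8205854 ,  0.57876584]), 'orientation': array([ 0.87082978, -0.02186124,  0.00957079, -0.49100506])}
{'mtx': array([[428.06884277,   0.        , 259.20890718],
       [  0.        , 428.06884277, 190.83435033],
       [  0.        ,   0.        ,   1.        ]]), 'dist_coeffs': array([-0.16026322,  0.        ,  0.        ,  0.        ,  0.        ]), 'xyz': array([ 0.52890197, -0.00536717,  1.25348647]), 'orientation': array([ 0.71297099, -0.7000346 ,  0.02160694, -0.03401558])}
```

```bash
python3 - <<'E'
import cv2
for n in("side","top"):
    i=cv2.imread(f"pics/{n}0.png"); cv2.imwrite(f"pics/{n}0b.png",cv2.resize(i,(800,600),interpolation=cv2.INTER_CUBIC))
E
```

```text
(no output)
```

View pics/top0b.png

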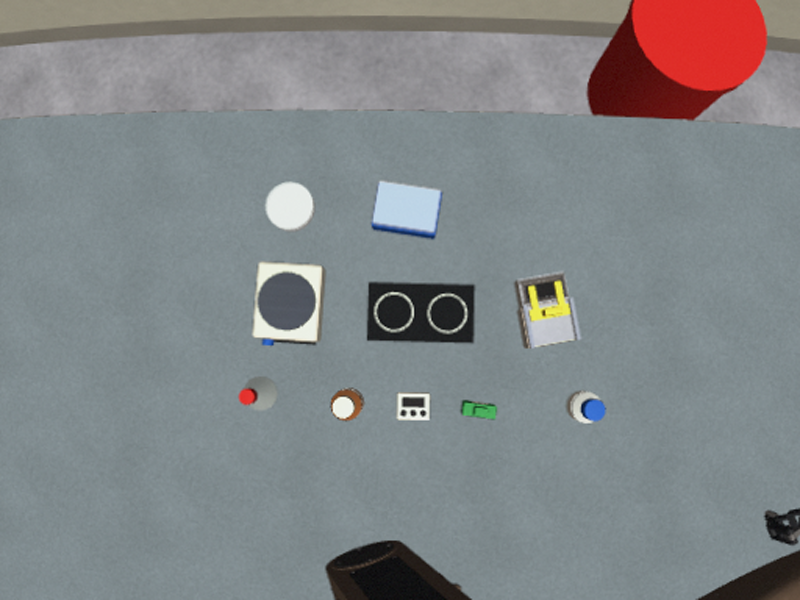

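View pics/side0b.png

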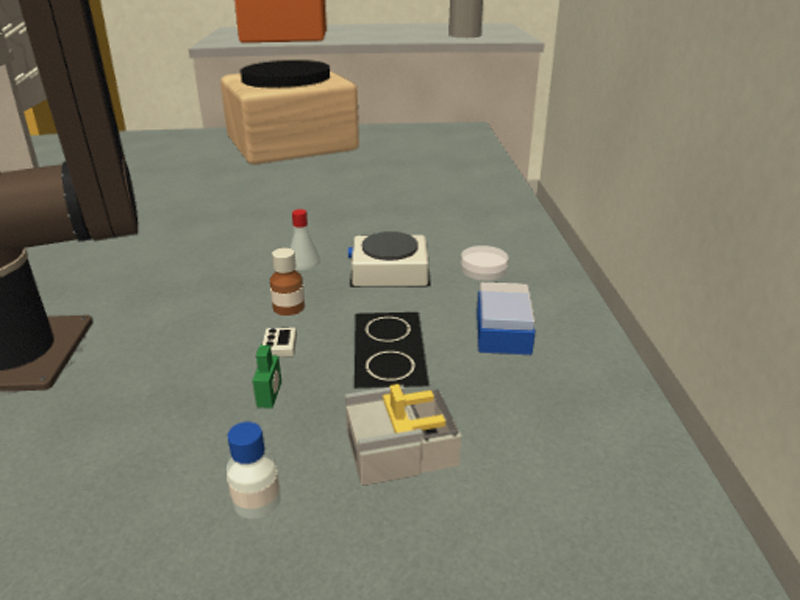

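Top view: the stirrer is on the left (+y), the dock on the right (−y), and the loose items are in a near row. So amber goes on the +y ring and blue-capped on the −y ring. Next step is segmenting and triangulating.

```bash
cat > h.py <<'E'
import numpy as np, cv2
from scipy.spatial.transform import Rotation as R
from scipy.optimize import least_squares
from plant import ctrl, eyes
def cam(n): return eyes.read_camera(n)
def ray(d,p):
    u=cv2.undistortPoints(np.array([[p]],float),d["mtx"],d["dist_coeffs"])[0,0]
    return d["xyz"], R.from_quat(d["orientation"]).apply([u[0],u[1],1])
def plane(d,p,z):
    o,v=ray(d,p); return (o+v*(z-o[2])/v[2])[:3]
def proj(d,P):
    Rm=R.from_quat(d["orientation"]).as_matrix().T
    return cv2.projectPoints(np.atleast_2d(P).astype(float),cv2.Rodrigues(Rm)[0],-Rm@d["xyz"],d["mtx"],d["dist_coeffs"])[0][:,0]
def tri(ds,ps):
    A=np.zeros((3,3));b=np.zeros(3)
    for d,p in zip(ds,ps):
        o,v=ray(d,p);v=v/np.linalg.norm(v);M=np.eye(3)-np.outer(v,v);A+=M;b+=M@o
    return np.linalg.solve(A,b)
def blobs(m,mn=8):
    n,l,s,c=cv2.connectedComponentsWithStats(m.astype(np.uint8))
    return [(s[i,4],c[i].round(1).tolist(),s[i,:4].tolist(),l==i) for i in range(1,n) if s[i,4]>=mn]
def masks(img):
    h,s,v=cv2.split(cv2.cvtColor(img,cv2.COLOR_BGR2HSV)); h=h.astype(int)
    return dict(red=((h<6)|(h>174))&(s>180)&(v>60),yellow=(h>20)&(h<35)&(s>150)&(v>80),
      green=(h>45)&(h<80)&(s>120),blue=(h>105)&(h<125)&(s>150)&(v>60),
      amber=(h>5)&(h<18)&(s>150)&(v>40),black=(v<45)&(s<120),white=(v>195)&(s<50))
E
python3 - <<'E'
from h import *
for n in("side","top"):
    d=cam(n)
    for k,m in masks(d["image"]).items():
        for b in blobs(m,15):
            x,y=b[1]
            if (n=="top" and 140<x<400 and 100<y<280) or (n=="side" and 140<x<350 and 125<y<340): print(n,k,b[:3])
    cv2.imwrite(f"pics/{n}1.png",cv2.resize(d["image"][150:290,140:400] if n=="top" else d["image"][220:340,130:310],None,fx=3 if n=="top" else 4,fy=3 if n=="top" else 4,interpolation=cv2.INTER_CUBIC))
E
```

```text
side red (np.int32(77), [191.1, 139.4], [187, 135, 9, 10])
side yellow (np.int32(569), [261.6, 262.2], [246, 246, 39, 30])
side green (np.int32(451), [169.4, 240.9], [162, 221, 17, 40])
side blue (np.int32(544), [322.4, 216.9], [306, 190, 36, 37])
side blue (np.int32(481), [157.1, 282.8], [146, 270, 23, 26])
side amber (np.int32(223), [182.3, 180.3], [173, 174, 20, 14])
side amber (np.int32(84), [184.0, 197.8], [175, 194, 19, 8])
side black (np.int32(1088), [248.8, 224.6], [227, 200, 47, 48])
side black (np.int32(255), [247.6, 210.1], [236, 204, 24, 13])
side black (np.int32(51), [181.1, 215.2], [178, 211, 7, 9])
side black (np.int32(325), [249.2, 233.2], [236, 226, 27, 16])
side white (np.int32(322), [247.5, 163.0], [226, 151, 47, 19])
side white (np.int32(67), [180.6, 161.4], [174, 159, 14, 6])
side white (np.int32(347), [309.3, 164.9], [296, 158, 29, 17])
side white (np.int32(156), [322.3, 183.6], [308, 181, 30, 7])
side white (np.int32(22), [169.8, 215.0], [168, 210, 5, 11])
side white (np.int32(83), [181.1, 217.7], [174, 210, 15, 14])
side white (np.int32(36), [242.6, 262.1], [2
[... 486 characters left out ...]
212, 250, 19, 19])
top black (np.int32(1253), [268.7, 199.7], [235, 181, 68, 38])
top black (np.int32(80), [348.8, 185.0], [344, 181, 11, 9])
top black (np.int32(346), [251.7, 199.2], [242, 189, 21, 21])
top black (np.int32(348), [285.9, 200.1], [276, 190, 21, 21])
top white (np.int32(707), [184.7, 131.2], [170, 117, 30, 30])
top white (np.int32(1029), [259.5, 131.6], [239, 116, 43, 32])
top white (np.int32(809), [185.1, 193.5], [162, 168, 44, 50])
top white (np.int32(431), [352.1, 211.3], [338, 202, 29, 20])
top white (np.int32(183), [264.9, 260.6], [254, 252, 21, 17])
top white (np.int32(101), [371.7, 260.7], [367, 252, 16, 19])
top white (np.int32(144), [219.0, 260.3], [213, 254, 13, 14])
```

View pics/top1.png

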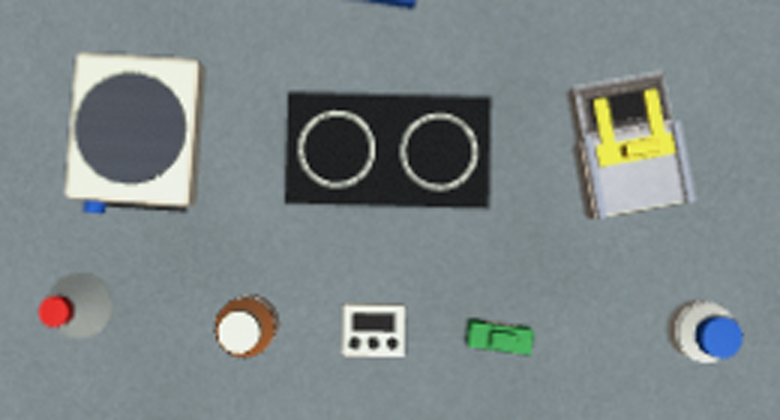

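View pics/side1.png

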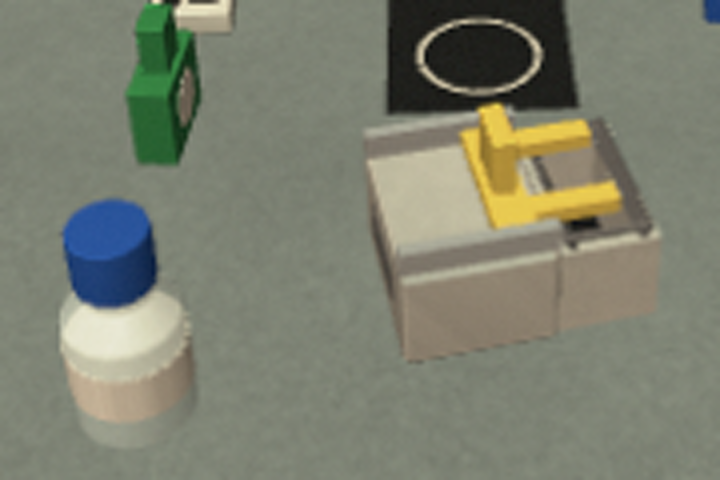

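```bash
cat > m.py <<'E'
from h import *
S=cam("side");T=cam("top")
np.set_printoptions(precision=4,suppress=True)
t=lambda x,y:(x/3+140,y/3+150)
s=lambda x,y:(x/4+130,y/4+220)
pr=lambda n,*a:print(n,*[np.round(x,4) for x in a])
pr("red z.096",tri([S,T],[(191.1,139.4),(158.3,253.2)]),plane(T,(158.3,253.2),.096+.007))
pr("blue",tri([S,T],[(157.1,282.8),(379.2,261.9)]),plane(T,(379.2,261.9),.1),plane(S,(157.1,282.8),.095))
pr("amber cap",plane(T,(219,260.3),.108),plane(S,(180.6,161.4),.108))
pr("cassette",tri([S,T],[(169.4,240.9),(306.1,262.1)]))
G=masks(T["image"])["green"]; b=max(blobs(G),key=lambda b:b[0])[3]
c,sz,a=cv2.minAreaRect(np.argwhere(b)[:,::-1].astype(np.float32)); print(c,sz,a)
for q,z in(((467,318),.05),((533,325),.05),((531,355),.05),((466,347),.05),((490,331),.08),((519,335),.08)): pr(q,plane(T,t(*q),z))
print("side cassette")
for q,z in(((129,95),.05),((180,98),.05),((137,6),.08),((172,6),.08),((136,160),0),((180,162),0)): pr(q,plane(S,s(*q),z))
m=[plane(T,t(*q),.002)[:2] for q in((289,94),(491,97),(489,207),(287,203))]; pr("mat",*m,np.mean(m,0))
for c in((251.7,199.2),(285.9,200.1)): pr("ring top",plane(T,c,.002))
for c in((247.6,210.1),(249.2,233.2)): pr("ring side",plane(S,c,.002))
D=blobs((masks(T["image"])["white"]==0),5)
pr("plate",plane(T,t(131,128),.065))
print("dock z57 back corners"); pr("",*[plane(T,t(*q),.057) for q in((572,89),(662,73))]); 
print("front z70/56"); pr("",*[plane(T,t(*q),.068) for q in((597,217),(692,201))]);
print("prong tips z67, base front"); pr("",*[plane(T,t(*q),.067) for q in((594,98),(608,96),(645,89),(660,87),(598,166),(676,154))])
pr("fin top",plane(T,t(633,150),.099),plane(S,(253,248),.099))
print("side fin/prongs"); pr("",*[plane(S,s(*q),.099) for q in((478,106),(500,104),(513,139),(490,140))]); pr("",*[plane(S,s(*q),.067) for q in((591,122),(591,133),(617,182),(620,203))])
print("side dock corners"); pr("",*[plane(S,s(*q),.057) for q in((657,237),(605,120))]);pr("",*[plane(S,s(*q),.07) for q in((366,130),(400,252))]);pr("",*[plane(S,s(*q),0) for q in((408,360),(655,318))])
E
python3 m.py
```

```text
red z.096 [0.4459 0.2879 0.0958] [0.4451 0.286  0.103 ]
blue [ 0.434  -0.3135  0.0939] [ 0.4328 -0.3122  0.1   ] [ 0.4362 -0.3147  0.095 ]
amber cap [0.4311 0.1194 0.108 ] [0.4343 0.1186 0.108 ]
cassette [ 0.4255 -0.1197  0.033 ]
(306.229248046875, 262.03057861328125) (21.344436645507812, 8.326313018798828) 7.594643592834473
(467, 318) [ 0.4426 -0.0888  0.05  ]
(533, 325) [ 0.437  -0.1505  0.05  ]
(531, 355) [ 0.409  -0.1491  0.05  ]
(466, 347) [ 0.4156 -0.0883  0.05  ]
(490, 331) [ 0.4333 -0.1078  0.08  ]
(519, 335) [ 0.43   -0.1343  0.08  ]
side cassette
(129, 95) [ 0.4171 -0.1506  0.05  ]
(180, 98) [ 0.4445 -0.1544  0.05  ]
(137, 6) [ 0.4197 -0.1117  0.08  ]
(172, 6) [ 0.4387 -0.1127  0.08  ]
(136, 160) [ 0.414  -0.1447  0.    ]
(180, 162) [ 0.4384 -0.1474  0.    ]
mat [0.6542 0.0854] [ 0.6547 -0.1126] [ 0.5472 -0.1119] [0.5475 0.0849] [ 0.6009 -0.0135]
ring top [0.6024 0.0391 0.002 ]
ring top [ 0.6016 -0.0611  0.002 ]
ring side [0.6054 0.0391 0.002 ]
ring side [ 0.6051 -0.0597  0.002 ]
plate [0.6135 0.2283 0.065 ]
dock z57 back corners
 [ 0.6581 -0.184   0.057 ] [ 0.6749 -0.2695  0.057 ]
front z70/56
 [ 0.5385 -0.2065  0.068 ] [ 0.5546 -0.2955  0.068 ]
prong tips z67, base front
 [ 0.649  -0.2032  0.067 ] [ 0.6511 -0.2163  0.067 ] [ 0.6583 -0.2512  0.067 ] [ 0.6605 -0.2654  0.067 ] [ 0.5858 -0.2072  0.067 ] [ 0.5981 -0.2805  0.067 ]
fin top [ 0.5992 -0.2336  0.099 ] [ 0.6049 -0.234   0.099 ]
side fin/prongs
 [ 0.5986 -0.2292  0.099 ] [ 0.609  -0.2283  0.099 ] [ 0.6136 -0.2541  0.099 ] [ 0.6029 -0.2542  0.099 ]
 [ 0.6558 -0.2054  0.067 ] [ 0.6549 -0.2138  0.067 ] [ 0.6635 -0.2503  0.067 ] [ 0.6631 -0.2649  0.067 ]
side dock corners
 [ 0.6793 -0.278   0.057 ] [ 0.6647 -0.1922  0.057 ]
 [ 0.5441 -0.2093  0.07  ] [ 0.5604 -0.2949  0.07  ]
 [ 0.5619 -0.2949  0.    ] [ 0.682  -0.2746  0.    ]
```

Measured: slot ≈ (.648, −.234) with dock yaw ≈ 10°, and fin ≈ (.605, −.240). All sizes agree to about 3 mm, and the side camera reads about 3 mm farther in x than the top one. Now turn the tool so the jaws lie along the dock's x.

>>> send_rows(
  translation=[
    [0, 0, 0],
    [0, 0, 0],
    [0, 0, 0],
    [0, 0, 0],
    [0, 0, 0],
  ],
  rotation=[
    [0, 0, -1],
    [0, 0, -1],
    [0, 0, -1],
    [0, 0, -1],
    [0, 0, -1],
  ],
  grip=[45, 45, 45, 45, 45],
  squeeze=30,
)

```text
time: 0.92
eef_pos: [0.2965, -0.6063, 0.2312]
tcp_rot: [0.902, 0.432, 0.0, -0.0]
contact_force: [-0.1, -0.6, -0.1]
opening: 0.528
```

>>> send_rows(
  translation=[
    [0, 0, 0],
    [0, 0, 0],
    [0, 0, 0],
    [0, 0, 0],
    [0, 0, 0],
  ],
  rotation=[
    [0, 0, -1],
    [0, 0, -1],
    [0, 0, -1],
    [0, 0, -1],
    [0, 0, -1],
  ],
  grip=[45, 45, 45, 45, 45],
)

```text
time: 1.55
eef_pos: [0.2965, -0.6063, 0.2312]
tcp_rot: [0.787, 0.617, 0.0, -0.0]
contact_force: [-0.0, -0.5, 0.3]
opening: 0.525
```

>>> send_rows(
  translation=[
    [0, 0, 0],
    [0, 0, 0],
    [0, 0, 0],
    [0, 0, 0],
    [0, 0, 0],
  ],
  rotation=[
    [0, 0, -1],
    [0, 0, -1],
    [0, 0, -1],
    [0, 0, -1],
    [0, 0, -0.84],
  ],
  grip=[45, 45, 45, 45, 45],
)

```text
time: 2.17
eef_pos: [0.2965, -0.6063, 0.2312]
tcp_rot: [0.64, 0.768, 0.0, -0.0]
contact_force: [-0.3, 0.3, 0.1]
opening: 0.526
```

```bash
cat > plan.py <<'E'
import sys
from h import *
# usage: plan.py x y z thetax_deg  -> remaining move in tool units (30mm / 5deg)
s=ctrl.get_state(); r=R.from_quat(s["tcp_rot"]); p=s["eef_pos"]; tx=r.as_matrix()[:,0]
th=np.degrees(np.arctan2(tx[1],tx[0]))
print("t %.2f"%s["time"],"p",p.round(4),"th %.2f"%th,"tilt %.2f"%np.degrees(np.arccos(-r.as_matrix()[2,2])),"F",s["contact_force"].round(1),"open mm %.1f"%(s["opening"]*85.4))
if len(sys.argv)>3:
    t=np.array([float(a) for a in sys.argv[1:4]])
    print("units before turn",(r.inv().apply(t-p)/.03).round(2))
    if len(sys.argv)>4:
        g=float(sys.argv[4]); c,n=np.cos(np.radians(g)),np.sin(np.radians(g)); d=(t-p)/.03
        print("turn",round(-(g-th)/5,2),"units after turn",np.round([d[0]*c+d[1]*n,d[0]*n-d[1]*c,-d[2]],2))
E
python3 plan.py .605 -.241 .12 100.2
```

```text
t 2.17 p [ 0.2965 -0.6063  0.2312] th 100.40 tilt 0.01 F [-0.3  0.3  0.1] open mm 44.9
units before turn [10.12 12.31  3.71]
turn 0.04 units after turn [10.16 12.28  3.71]
```

>>> send_rows(
  translation=[
    [0.78, 0.95, 0],
    [0.78, 0.95, 0],
    [0.78, 0.95, 0],
    [0.78, 0.95, 0],
    [0.78, 0.95, 0],
  ],
  rotation=[
    [0, 0, 0],
    [0, 0, 0],
    [0, 0, 0],
    [0, 0, 0],
    [0, 0, 0],
  ],
  grip=[45, 45, 45, 45, 45],
)

```text
time: 2.8
eef_pos: [0.4166, -0.4648, 0.2314]
tcp_rot: [0.641, 0.767, 0.0, 0.0]
contact_force: [0.3, 0.2, 0.4]
opening: 0.527
```

>>> send_rows(
  translation=[
    [0.78, 0.95, 0],
    [0.78, 0.95, 0],
    [0.78, 0.95, 0],
    [0.78, 0.95, 0],
    [0.78, 0.95, 0],
  ],
  rotation=[
    [0, 0, 0],
    [0, 0, 0],
    [0, 0, 0],
    [0, 0, 0],
    [0, 0, 0],
  ],
  grip=[45, 45, 45, 45, 45],
)

```text
time: 3.42
eef_pos: [0.536, -0.3243, 0.2314]
tcp_rot: [0.641, 0.768, -0.0, 0.0]
contact_force: [-0.6, -0.3, -0.1]
opening: 0.526
```

>>> send_rows(
  translation=[
    [0.78, 0.93, 0.6],
    [0.78, 0.94, 0.8],
    [0.76, 0.94, 0.8],
    [0, 0, 0.8],
    [0, 0, 0.7],
  ],
  rotation=[
    [0, 0, 0],
    [0, 0, 0],
    [0, 0, 0],
    [0, 0, 0],
    [0, 0, 0],
  ],
  grip=[45, 45, 45, 45, 45],
)

```text
time: 4.05
eef_pos: [0.6059, -0.2413, 0.1191]
tcp_rot: [0.641, 0.768, -0.0, -0.0]
contact_force: [-0.1, -0.0, -0.2]
opening: 0.524
```

```bash
python3 plan.py .605 -.241 .074 100.2; python3 - <<'E'
from h import *
S=cam("side");T=cam("top")
a=cv2.resize(S["image"][200:320,200:320],(390,390),interpolation=cv2.INTER_CUBIC);b=cv2.resize(T["image"][140:240,300:400],(390,390),interpolation=cv2.INTER_CUBIC)
cv2.imwrite("pics/n2.png",np.hstack([a,b]))
E
```

```text
t 4.05 p [ 0.6059 -0.2413  0.1191] th 100.31 tilt 0.03 F [-0.1 -0.  -0.2] open mm 44.8
units before turn [ 0.01 -0.03  1.5 ]
turn 0.02 units after turn [ 0.01 -0.03  1.5 ]
```

View pics/n2.png

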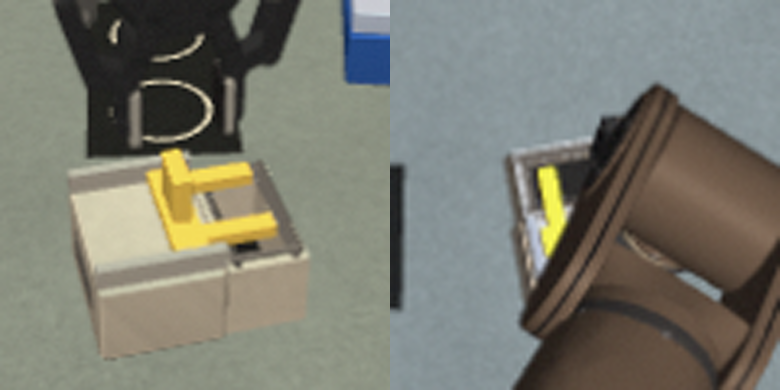

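Side view: the fingers (crop cols 135 and 230) straddle the fin (cols 165–190). Next: descend, grip the fin and draw it 40 mm or more towards −x.

>>> send_rows(
  translation=[
    [0, 0, 0.5],
    [0, 0, 0.5],
    [0, 0, 0.5],
    [0, 0, 0],
    [0, 0, 0],
  ],
  rotation=[
    [0, 0, 0],
    [0, 0, 0],
    [0, 0, 0],
    [0, 0, 0],
    [0, 0, 0],
  ],
  grip=[45, 45, 45, 0, 0],
)

```text
time: 4.78
eef_pos: [0.6059, -0.2419, 0.0754]
tcp_rot: [0.641, 0.768, -0.0, -0.0]
contact_force: [0.1, 0.6, -6.8]
opening: 0.131
```

>>> send_rows(
  translation=[
    [0, 0, 0],
    [0, 0, 0],
    [0, 0, 0],
    [0, 0, 0],
    [0, 0, 0],
  ],
  rotation=[
    [0, 0, 0],
    [0, 0, 0],
    [0, 0, 0],
    [0, 0, 0],
    [0, 0, 0],
  ],
  grip=[0, 0, 0, 0, 0],
)

```text
time: 5.4
eef_pos: [0.6059, -0.2419, 0.0754]
tcp_rot: [0.641, 0.768, -0.0, 0.0]
contact_force: [-0.4, -0.4, -3.7]
opening: 0.134
```

>>> send_rows(
  translation=[
    [0, -0.3, 0],
    [0, -0.3, 0],
    [0, -0.3, 0],
    [0, -0.2, 0],
    [0, 0, 0],
  ],
  rotation=[
    [0, 0, 0],
    [0, 0, 0],
    [0, 0, 0],
    [0, 0, 0],
    [0, 0, 0],
  ],
  grip=[0, 0, 0, 0, 0],
)

```text
time: 6.02
eef_pos: [0.5724, -0.2483, 0.0754]
tcp_rot: [0.641, 0.767, -0.001, -0.0]
contact_force: [-0.3, -3.0, -2.9]
opening: 0.13
```

>>> send_rows(
  translation=[
    [0, -0.1, 0],
    [0, -0.1, 0],
    [0, 0, 0],
  ],
  rotation=[
    [0, 0, 0],
    [0, 0, 0],
    [0, 0, 0],
  ],
  grip=[0, 0, 0],
)

```text
time: 6.4
eef_pos: [0.5675, -0.2492, 0.0754]
tcp_rot: [0.641, 0.768, -0.0, 0.0]
contact_force: [1.5, -4.9, -5.0]
opening: 0.134
```

>>> send_rows(
  translation=[
    [0, -0.07, 0],
    [0, -0.07, 0],
    [0, 0, 0],
  ],
  rotation=[
    [0, 0, 0],
    [0, 0, 0],
    [0, 0, 0],
  ],
  grip=[0, 0, 0],
)

```text
time: 6.78
eef_pos: [0.5674, -0.2493, 0.0754]
tcp_rot: [0.642, 0.767, 0.003, 0.005]
contact_force: [14.2, -2.6, -12.0]
opening: 0.133
```

Gate is open: 39 mm of travel, then the stop pushed back with 14 N. That puts the slot at (.648, −.2345), which agrees with vision. Release and go to the cassette.

>>> send_rows(
  translation=[
    [0, 0.14, 0],
    [0, 0, 0],
    [0, 0, -0.6],
    [0, 0, -1],
    [0, 0, -1],
  ],
  rotation=[
    [0, 0, 0],
    [0, 0, 0],
    [0, 0, 0],
    [0, 0, 0],
    [0, 0, 0],
  ],
  grip=[45, 45, 45, 45, 45],
)

```text
time: 7.4
eef_pos: [0.5674, -0.2488, 0.1558]
tcp_rot: [0.641, 0.767, 0.0, 0.0]
contact_force: [-0.3, -0.2, -0.4]
opening: 0.527
```

>>> send_rows(
  translation=[
    [0, 0, -0.4],
    [0, 0, 0],
    [0, 0, 0],
    [0, 0, 0],
    [0, 0, 0],
  ],
  rotation=[
    [0, 0, 0],
    [0, 0, 1],
    [0, 0, 1],
    [0, 0, 1],
    [0, 0, 0.2],
  ],
  grip=[45, 45, 45, 45, 45],
)

```text
time: 8.02
eef_pos: [0.5671, -0.2486, 0.1652]
tcp_rot: [0.742, 0.671, -0.0, -0.0]
contact_force: [0.1, 0.6, -0.3]
opening: 0.53
```

```bash
python3 plan.py .428 -.120 .1 84.3
```

```text
t 8.03 p [ 0.5671 -0.2486  0.1652] th 84.24 tilt 0.05 F [ 0.1  0.6 -0.3] open mm 45.2
units before turn [ 3.8  -5.04  2.18]
turn -0.01 units after turn [ 3.81 -5.04  2.17]
```

>>> send_rows(
  translation=[
    [0.76, -0.9, 0],
    [0.76, -0.9, 0],
    [0.76, -0.9, 0],
    [0.76, -0.9, 0.2],
    [0.76, -0.9, 0.5],
  ],
  rotation=[
    [0, 0, 0],
    [0, 0, 0],
    [0, 0, 0],
    [0, 0, 0],
    [0, 0, 0],
  ],
  grip=[45, 45, 45, 45, 45],
)

```text
time: 8.65
eef_pos: [0.4442, -0.1213, 0.1449]
tcp_rot: [0.741, 0.671, 0.0, 0.001]
contact_force: [-0.4, 0.1, 0.0]
opening: 0.531
```

>>> send_rows(
  translation=[
    [0, -0.54, 0.7],
    [0, 0, 0.7],
    [0, 0, 0],
  ],
  rotation=[
    [0, 0, 0],
    [0, 0, 0],
    [0, 0, 0],
  ],
  grip=[45, 45, 45],
)

```text
time: 9.02
eef_pos: [0.427, -0.1194, 0.1009]
tcp_rot: [0.741, 0.671, -0.001, -0.002]
contact_force: [-1.2, -0.0, 0.4]
opening: 0.527
```

```bash
python3 plan.py .428 -.120 .055 84.3; python3 - <<'E'
from h import *
S=cam("side")
cv2.imwrite("pics/n3.png",cv2.resize(S["image"][180:280,110:240],(650,500),interpolation=cv2.INTER_CUBIC))
E
```

```text
t 9.03 p [ 0.427  -0.1194  0.1009] th 84.29 tilt 0.23 F [-1.2 -0.   0.4] open mm 45.0
units before turn [-0.02  0.04  1.53]
turn -0.0 units after turn [-0.02  0.04  1.53]
```

View pics/n3.png

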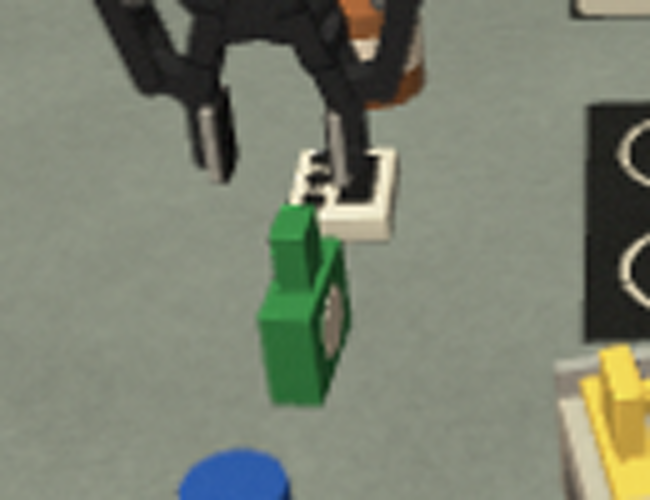

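The fingers straddle the green tab (crop cols 222–335, tab about 295). Nudge 2 mm, lower, grip and lift.

>>> send_rows(
  translation=[
    [0, 0.09, 0.5],
    [0, 0, 0.5],
    [0, 0, 0.5],
    [0, 0, 0],
    [0, 0, 0],
  ],
  rotation=[
    [0, 0, 0],
    [0, 0, 0],
    [0, 0, 0],
    [0, 0, 0],
    [0, 0, 0],
  ],
  grip=[45, 45, 45, 30, 22],
)

```text
time: 9.7
eef_pos: [0.4312, -0.1205, 0.0572]
tcp_rot: [0.742, 0.671, -0.0, -0.0]
contact_force: [-0.6, -0.8, -0.5]
opening: 0.255
```

>>> send_rows(
  translation=[
    [0, 0, 0],
    [0, 0, 0],
    [0, 0, 0],
    [0, 0, -0.2],
    [0, 0, -0.4],
  ],
  rotation=[
    [0, 0, 0],
    [0, 0, 0],
    [0, 0, 0],
    [0, 0, 0],
    [0, 0, 0],
  ],
  grip=[10, 0, 0, 0, 0],
)

```text
time: 10.32
eef_pos: [0.4308, -0.1203, 0.0756]
tcp_rot: [0.742, 0.671, -0.0, -0.001]
contact_force: [-0.7, -0.0, -1.7]
opening: 0.181
```

>>> send_rows(
  translation=[
    [0, 0, -0.8],
    [0, 0, -0.8],
    [0, 0, -0.9],
    [0, 0, -0.9],
    [0, 0, -0.4],
  ],
  rotation=[
    [0, 0, 0],
    [0, 0, 0],
    [0, 0, -1],
    [0, 0, -1],
    [0, 0, -1],
  ],
  grip=[0, 0, 0, 0, 0],
)

```text
time: 10.95
eef_pos: [0.4321, -0.121, 0.1924]
tcp_rot: [0.647, 0.763, 0.0, 0.002]
contact_force: [0.7, -0.8, -0.9]
opening: 0.178
```

```bash
python3 plan.py .648 -.2345 .18 100.4
```

```text
t 10.95 p [ 0.4321 -0.121   0.1924] th 99.43 tilt 0.26 F [ 0.7 -0.8 -0.9] open mm 15.2
units before turn [-4.91  6.48  0.45]
turn -0.19 units after turn [-5.02  6.4   0.41]
```

>>> send_rows(
  translation=[
    [0, 0, 0],
    [-0.72, 0.91, 0],
    [-0.72, 0.91, 0],
    [-0.72, 0.91, 0],
    [-0.72, 0.91, 0],
  ],
  rotation=[
    [0, 0, -0.19],
    [0, 0, 0],
    [0, 0, 0],
    [0, 0, 0],
    [0, 0, 0],
  ],
  grip=[0, 0, 0, 0, 0],
)

```text
time: 11.58
eef_pos: [0.5544, -0.1864, 0.1883]
tcp_rot: [0.642, 0.767, -0.0, -0.001]
contact_force: [0.0, -0.3, -0.5]
opening: 0.176
```

>>> send_rows(
  translation=[
    [-0.72, 0.91, 0],
    [-0.72, 0.91, 0],
    [-0.7, 0.91, 0],
    [0, 0, 0.6],
    [0, 0, 0.5],
  ],
  rotation=[
    [0, 0, 0],
    [0, 0, 0],
    [0, 0, 0],
    [0, 0, 0],
    [0, 0, 0],
  ],
  grip=[0, 0, 0, 0, 0],
)

```text
time: 12.2
eef_pos: [0.6445, -0.2341, 0.1536]
tcp_rot: [0.642, 0.767, -0.0, -0.002]
contact_force: [-0.1, 0.1, -1.2]
opening: 0.183
```

>>> send_rows(
  translation=[
    [0, 0, 0.5],
    [0, 0, 0.3],
    [0, 0, 0],
  ],
  rotation=[
    [0, 0, 0],
    [0, 0, 0],
    [0, 0, 0],
  ],
  grip=[0, 0, 0],
)

```text
time: 12.58
eef_pos: [0.6451, -0.2343, 0.1312]
tcp_rot: [0.641, 0.767, -0.0, -0.001]
contact_force: [0.6, -0.1, -1.3]
opening: 0.183
```

```bash
python3 plan.py .648 -.2345 .063 100.4; python3 - <<'E'
from h import *
S=cam("side");T=cam("top")
a=cv2.resize(S["image"][200:310,210:320],(400,400),interpolation=cv2.INTER_CUBIC);b=cv2.resize(T["image"][160:240,310:390],(400,400),interpolation=cv2.INTER_CUBIC)
cv2.imwrite("pics/n4.png",np.hstack([a,b]))
p=ctrl.get_state()["eef_pos"]
# predicted cassette bottom corners in the crop if centred at TCP, yaw 10.4
c,s=np.cos(np.radians(10.4)),np.sin(np.radians(10.4))
f=lambda P,z:[np.r_[P[0]+c*x-s*y,P[1]+s*x+c*y,z] for x,y in((-.012,-.03),(.012,-.03),(.012,.03))]
for z in (p[2]-.057,p[2]-.007): print("pred crop",((proj(S,f(p,z))-[210,200])*400/110).round(0).tolist())
g=lambda P,x,y,z:np.r_[P[0]+c*x-s*y,P[1]+s*x+c*y,z]
q=[.648,-.2345]
print("slot lip inner z.05",((proj(S,[g(q,-.015,-.033,.05),g(q,.015,-.033,.05),g(q,.015,.033,.05),g(q,-.015,.033,.05)])-[210,200])*400/110).round(0).tolist())
E
```

```text
t 12.57 p [ 0.6451 -0.2343  0.1312] th 100.21 tilt 0.12 F [ 0.6 -0.1 -1.3] open mm 15.7
units before turn [-0.03  0.1   2.27]
turn -0.04 units after turn [-0.02  0.09  2.27]
pred crop [[228.0, 248.0], [273.0, 241.0], [240.0, 168.0]]
pred crop [[231.0, 171.0], [278.0, 164.0], [243.0, 94.0]]
slot lip inner z.05 [[226.0, 290.0], [282.0, 280.0], [246.0, 200.0], [194.0, 209.0]]
```

View pics/n4.png

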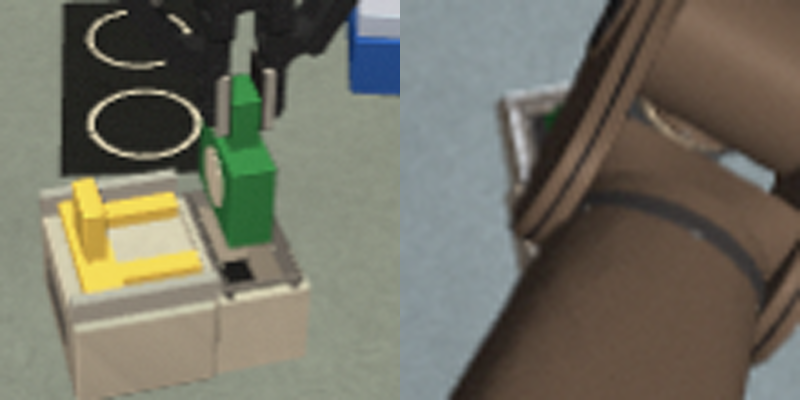

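The cassette's near-bottom corners (crop 228,243 / 273,240) match the prediction from the TCP, and the slot lip matches too. Shift 3 mm in x and lower gently.

>>> send_rows(
  translation=[
    [0, 0.09, 0],
    [0, 0, 0.4],
    [0, 0, 0.4],
    [0, 0, 0.3],
    [0, 0, 0.2],
  ],
  rotation=[
    [0, 0, 0],
    [0, 0, 0],
    [0, 0, 0],
    [0, 0, 0],
    [0, 0, 0],
  ],
  grip=[0, 0, 0, 0, 0],
)

```text
time: 13.3
eef_pos: [0.648, -0.2341, 0.0919]
tcp_rot: [0.641, 0.767, -0.0, -0.001]
contact_force: [-0.5, -0.3, -0.9]
opening: 0.176
```

>>> send_rows(
  translation=[
    [0, 0, 0.2],
    [0, 0, 0.2],
    [0, 0, 0.2],
    [0, 0, 0.1],
    [0, 0, 0],
  ],
  rotation=[
    [0, 0, 0],
    [0, 0, 0],
    [0, 0, 0],
    [0, 0, 0],
    [0, 0, 0],
  ],
  grip=[0, 0, 0, 0, 0],
)

```text
time: 13.92
eef_pos: [0.6484, -0.2343, 0.072]
tcp_rot: [0.641, 0.767, -0.0, -0.0]
contact_force: [1.0, 0.6, -1.0]
opening: 0.179
```

No contact so far; 9 mm still to go.

>>> send_rows(
  translation=[
    [0, 0, 0.12],
    [0, 0, 0.1],
    [0, 0, 0.08],
    [0, 0, 0],
    [0, 0, 0],
  ],
  rotation=[
    [0, 0, 0],
    [0, 0, 0],
    [0, 0, 0],
    [0, 0, 0],
    [0, 0, 0],
  ],
  grip=[0, 0, 0, 0, 0],
)

```text
time: 14.55
eef_pos: [0.6487, -0.2344, 0.0637]
tcp_rot: [0.641, 0.767, 0.0, 0.0]
contact_force: [-0.7, 0.4, 0.9]
opening: 0.18
```

```bash
python3 plan.py .648 -.2345 .063 100.4
```

```text
t 14.55 p [ 0.6487 -0.2344  0.0637] th 100.21 tilt 0.01 F [-0.7  0.4  0.9] open mm 15.4
units before turn [ 0.   -0.02  0.02]
turn -0.04 units after turn [ 0.   -0.02  0.02]
```

>>> send_rows(
  translation=[
    [0, 0, 0.04],
    [0, 0, 0],
    [0, 0, 0],
    [0, 0, 0],
    [0, 0, -0.3],
  ],
  rotation=[
    [0, 0, 0],
    [0, 0, 0],
    [0, 0, 0],
    [0, 0, 0],
    [0, 0, 0],
  ],
  grip=[0, 0, 28, 28, 28],
)

```text
time: 15.18
eef_pos: [0.6478, -0.234, 0.07]
tcp_rot: [0.641, 0.767, -0.0, -0.001]
contact_force: [-0.5, 0.7, 0.7]
opening: 0.331
```

>>> send_rows(
  translation=[
    [0, 0, -0.6],
    [0, 0, -0.6],
    [0, -0.9, -0.3],
    [0, -0.9, 0],
    [0, -0.9, 0],
  ],
  rotation=[
    [0, 0, 0],
    [0, 0, 0],
    [0, 0, 0],
    [0, 0, 0],
    [0, 0, 0],
  ],
  grip=[28, 28, 35, 40, 40],
)

```text
time: 15.8
eef_pos: [0.5688, -0.2493, 0.1183]
tcp_rot: [0.641, 0.767, 0.0, 0.002]
contact_force: [0.1, -0.5, -0.4]
opening: 0.47
```

```bash
python3 plan.py .5674 -.249 .076 100.2; python3 - <<'E'
from h import *
S=cam("side");T=cam("top")
a=cv2.resize(S["image"][200:310,210:320],(400,400),interpolation=cv2.INTER_CUBIC);b=cv2.resize(T["image"][160:240,310:390],(400,400),interpolation=cv2.INTER_CUBIC)
cv2.imwrite("pics/n5.png",np.hstack([a,b]))
E
```

```text
t 15.80 p [ 0.5688 -0.2493  0.1183] th 100.22 tilt 0.17 F [ 0.1 -0.5 -0.4] open mm 40.1
units before turn [ 0.02 -0.05  1.41]
turn 0.0 units after turn [ 0.02 -0.05  1.41]
```

View pics/n5.png

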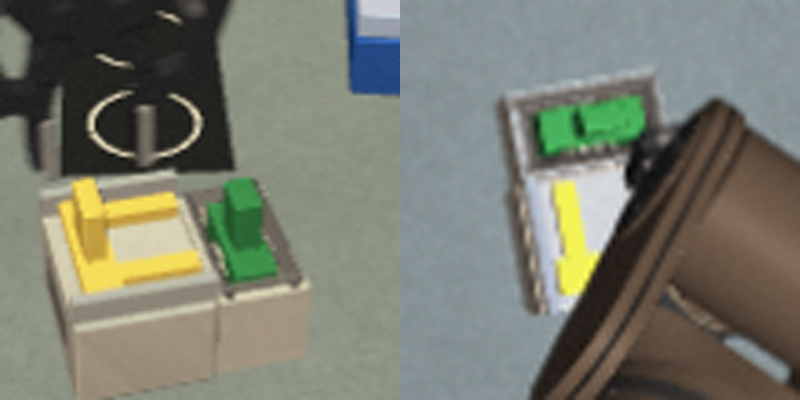

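The cassette is seated: its shoulders are level with the lip, upright and centred in the slot. Now grip the fin and shut the gate.

>>> send_rows(
  translation=[
    [0, 0, 0.5],
    [0, 0, 0.5],
    [0, 0, 0.38],
    [0, 0, 0],
    [0, 0, 0],
  ],
  rotation=[
    [0, 0, 0],
    [0, 0, 0],
    [0, 0, 0],
    [0, 0, 0],
    [0, 0, 0],
  ],
  grip=[40, 40, 40, 0, 0],
)

```text
time: 16.52
eef_pos: [0.5687, -0.2484, 0.074]
tcp_rot: [0.641, 0.768, -0.0, -0.001]
contact_force: [-0.0, 0.4, -4.7]
opening: 0.13
```

>>> send_rows(
  translation=[
    [0, 0, 0],
    [0, 0, 0],
    [0, 0.3, 0],
    [0, 0.3, 0],
    [0, 0.3, 0],
  ],
  rotation=[
    [0, 0, 0],
    [0, 0, 0],
    [0, 0, 0],
    [0, 0, 0],
    [0, 0, 0],
  ],
  grip=[0, 0, 0, 0, 0],
)

```text
time: 17.15
eef_pos: [0.5954, -0.2432, 0.074]
tcp_rot: [0.641, 0.767, -0.0, -0.001]
contact_force: [-0.8, 1.0, -6.1]
opening: 0.128
```

>>> send_rows(
  translation=[
    [0, 0.3, 0],
    [0, 0.12, 0],
    [0, 0.05, 0],
    [0, 0, 0],
  ],
  rotation=[
    [0, 0, 0],
    [0, 0, 0],
    [0, 0, 0],
    [0, 0, 0],
  ],
  grip=[0, 0, 0, 0],
)

```text
time: 17.65
eef_pos: [0.6068, -0.241, 0.074]
tcp_rot: [0.641, 0.767, -0.002, -0.004]
contact_force: [-9.1, 1.5, -3.8]
opening: 0.132
```

Gate shut: 40 mm of travel, with 9 N at the stop. Release; blue-capped bottle next.

>>> send_rows(
  translation=[
    [0, -0.08, 0],
    [0, 0, 0],
    [0, 0, 0],
    [0, 0, -0.6],
    [0, 0, -0.9],
  ],
  rotation=[
    [0, 0, 0],
    [0, 0, 0],
    [0, 0, 0],
    [0, 0, 0],
    [0, 0, 0],
  ],
  grip=[12, 20, 22, 22, 22],
)

```text
time: 18.27
eef_pos: [0.6073, -0.2421, 0.1213]
tcp_rot: [0.642, 0.767, 0.0, 0.0]
contact_force: [-0.1, -1.0, 0.1]
opening: 0.258
```

>>> send_rows(
  translation=[
    [0, 0, -0.9],
    [0, 0, -0.8],
    [0, 0, -0.4],
    [0, 0, 0],
    [0, 0, 0],
  ],
  rotation=[
    [0, 0, 1],
    [0, 0, 1],
    [0, 0, 0.05],
    [0, 0, 0],
    [0, 0, 0],
  ],
  grip=[22, 60, 60, 60, 60],
)

```text
time: 18.9
eef_pos: [0.6065, -0.2416, 0.1818]
tcp_rot: [0.707, 0.707, -0.0, -0.001]
contact_force: [0.7, 0.3, -0.4]
opening: 0.701
```

```bash
python3 plan.py .4345 -.3138 .13 90
```

```text
t 18.90 p [ 0.6065 -0.2416  0.1818] th 89.99 tilt 0.09 F [ 0.7  0.3 -0.4] open mm 59.8
units before turn [-2.41 -5.73  1.73]
turn -0.0 units after turn [-2.41 -5.73  1.73]
```

>>> send_rows(
  translation=[
    [-0.4, -0.95, 0],
    [-0.4, -0.95, 0],
    [-0.4, -0.95, 0],
    [-0.4, -0.95, 0],
    [-0.4, -0.95, 0.3],
  ],
  rotation=[
    [0, 0, 0],
    [0, 0, 0],
    [0, 0, 0],
    [0, 0, 0],
    [0, 0, 0],
  ],
  grip=[60, 60, 60, 60, 60],
)

```text
time: 19.52
eef_pos: [0.4633, -0.302, 0.173]
tcp_rot: [0.707, 0.707, -0.0, -0.0]
contact_force: [1.3, -0.9, 0.1]
opening: 0.703
```

>>> send_rows(
  translation=[
    [-0.41, -0.98, 0.5],
    [0, 0, 0.5],
    [0, 0, 0.4],
    [0, 0, 0],
  ],
  rotation=[
    [0, 0, 0],
    [0, 0, 0],
    [0, 0, 0],
    [0, 0, 0],
  ],
  grip=[60, 60, 60, 60],
)

```text
time: 20.02
eef_pos: [0.435, -0.313, 0.13]
tcp_rot: [0.707, 0.707, 0.0, -0.002]
contact_force: [0.3, -0.6, 0.2]
opening: 0.703
```

```bash
python3 plan.py .4345 -.3138 .077 90;  python3 - <<'E'
from h import *
S=cam("side");T=cam("top")
a=cv2.resize(S["image"][230:340,100:210],(400,400),interpolation=cv2.INTER_CUBIC);b=cv2.resize(S["image"][200:310,210:320],(400,400),interpolation=cv2.INTER_CUBIC)
cv2.imwrite("pics/n6.png",np.hstack([a,b]))
E
```

```text
t 20.02 p [ 0.435 -0.313  0.13 ] th 90.02 tilt 0.18 F [ 0.3 -0.6  0.2] open mm 60.1
units before turn [-0.03 -0.01  1.77]
turn 0.0 units after turn [-0.03 -0.02  1.77]
```

View pics/n6.png

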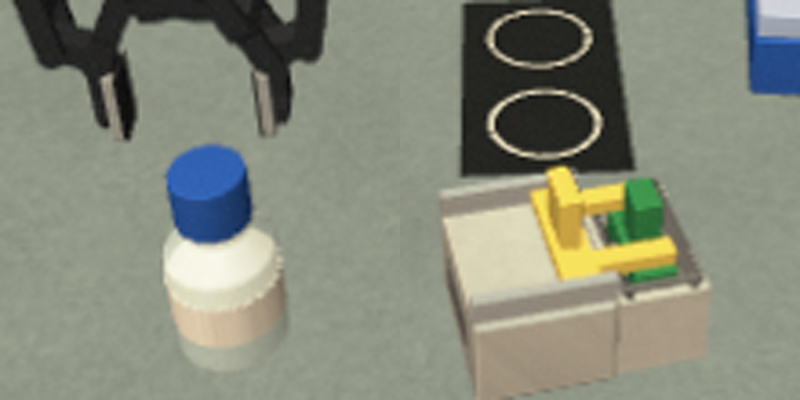

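Gate shut over the cassette shoulders with the tab between the prongs (right crop). The fingers bracket the cap (cols 115 and 265, cap 207). Lower with a 2 mm shift, grip and lift.

>>> send_rows(
  translation=[
    [-0.03, 0.06, 0.6],
    [0, 0, 0.6],
    [0, 0, 0.57],
    [0, 0, 0],
    [0, 0, 0],
  ],
  rotation=[
    [0, 0, 0],
    [0, 0, 0],
    [0, 0, 0],
    [0, 0, 0],
    [0, 0, 0],
  ],
  grip=[60, 60, 60, 52, 46],
)

```text
time: 20.75
eef_pos: [0.4369, -0.3151, 0.0786]
tcp_rot: [0.707, 0.707, 0.0, 0.0]
contact_force: [-0.1, -0.1, 0.4]
opening: 0.533
```

>>> send_rows(
  translation=[
    [0, 0, 0],
    [0, 0, 0],
    [0, 0, 0],
    [0, 0, -0.2],
    [0, 0, -0.4],
  ],
  rotation=[
    [0, 0, 0],
    [0, 0, 0],
    [0, 0, 0],
    [0, 0, 0],
    [0, 0, 0],
  ],
  grip=[40, 30, 20, 20, 20],
)

```text
time: 21.38
eef_pos: [0.4364, -0.3143, 0.0963]
tcp_rot: [0.707, 0.707, 0.0, -0.001]
contact_force: [0.9, -1.5, -1.8]
opening: 0.436
```

>>> send_rows(
  translation=[
    [0, 0, -0.7],
    [0, 0, -0.9],
    [0, 0, -0.9],
    [0, 0, -0.9],
    [0, 0, 0],
  ],
  rotation=[
    [0, 0, 0],
    [0, 0, 0],
    [0, 0, 0],
    [0, 0, 0],
    [0, 0, 0],
  ],
  grip=[20, 20, 20, 20, 20],
)

```text
time: 22.0
eef_pos: [0.4381, -0.3161, 0.2019]
tcp_rot: [0.707, 0.707, 0.0, 0.003]
contact_force: [-0.0, -0.9, -1.8]
opening: 0.439
```

```bash
python3 plan.py .6035 -.0605 .083 90
```

```text
t 22.00 p [ 0.4381 -0.3161  0.2019] th 89.97 tilt 0.38 F [-0.  -0.9 -1.8] open mm 37.5
units before turn [8.54 5.49 3.95]
turn -0.01 units after turn [8.52 5.51 3.96]
```

>>> send_rows(
  translation=[
    [0.95, 0.61, 0],
    [0.95, 0.61, 0],
    [0.95, 0.61, 0],
    [0.95, 0.61, 0],
    [0.95, 0.61, 0],
  ],
  rotation=[
    [0, 0, 0],
    [0, 0, 0],
    [0, 0, 0],
    [0, 0, 0],
    [0, 0, 0],
  ],
  grip=[20, 20, 20, 20, 20],
)

```text
time: 22.62
eef_pos: [0.5281, -0.1711, 0.1968]
tcp_rot: [0.707, 0.707, -0.0, -0.001]
contact_force: [0.4, -0.2, -1.4]
opening: 0.437
```

>>> send_rows(
  translation=[
    [0.95, 0.61, 0],
    [0.95, 0.61, 0],
    [0.95, 0.61, 0],
    [0.9, 0.6, 0],
    [0, 0, 0.7],
  ],
  rotation=[
    [0, 0, 0],
    [0, 0, 0],
    [0, 0, 0],
    [0, 0, 0],
    [0, 0, 0],
  ],
  grip=[20, 20, 20, 20, 20],
)

```text
time: 23.25
eef_pos: [0.6027, -0.0585, 0.1776]
tcp_rot: [0.706, 0.708, 0.001, 0.001]
contact_force: [0.3, -0.2, -1.3]
opening: 0.438
```

>>> send_rows(
  translation=[
    [0, 0, 0.9],
    [0, 0, 0.9],
    [0, 0, 0.7],
    [0, 0, 0.3],
    [0, 0, 0.2],
  ],
  rotation=[
    [0, 0, 0],
    [0, 0, 0],
    [0, 0, 0],
    [0, 0, 0],
    [0, 0, 0],
  ],
  grip=[20, 20, 20, 20, 20],
)

```text
time: 23.88
eef_pos: [0.6014, -0.0604, 0.0872]
tcp_rot: [0.707, 0.707, -0.0, -0.0]
contact_force: [0.8, -1.1, -1.2]
opening: 0.437
```

```bash
python3 plan.py .6035 -.0605 .081 90
```

```text
t 23.88 p [ 0.6014 -0.0604  0.0872] th 89.94 tilt 0.00 F [ 0.8 -1.1 -1.2] open mm 37.4
units before turn [-0.    0.07  0.21]
turn -0.01 units after turn [-0.    0.07  0.21]
```

>>> send_rows(
  translation=[
    [0, 0.06, 0.1],
    [0, 0, 0.11],
    [0, 0, 0],
    [0, 0, 0],
    [0, 0, 0],
  ],
  rotation=[
    [0, 0, 0],
    [0, 0, 0],
    [0, 0, 0],
    [0, 0, 0],
    [0, 0, 0],
  ],
  grip=[20, 20, 20, 42, 60],
)

```text
time: 24.5
eef_pos: [0.6036, -0.0602, 0.082]
tcp_rot: [0.707, 0.707, 0.0, 0.001]
contact_force: [0.8, 0.9, -0.1]
opening: 0.686
```

>>> send_rows(
  translation=[
    [0, 0, 0],
    [0, 0, -0.5],
    [0, 0, -0.9],
    [0, 0, -0.9],
    [0, 0, 0],
  ],
  rotation=[
    [0, 0, 0],
    [0, 0, 0],
    [0, 0, 0],
    [0, 0, 0],
    [0, 0, 0],
  ],
  grip=[60, 60, 60, 60, 60],
)

```text
time: 25.12
eef_pos: [0.6054, -0.0606, 0.1544]
tcp_rot: [0.707, 0.707, 0.002, 0.003]
contact_force: [0.6, 0.4, -0.3]
opening: 0.705
```

```bash
python3 plan.py .434 .119 .13 90
```

```text
t 25.12 p [ 0.6054 -0.0606  0.1544] th 89.96 tilt 0.43 F [ 0.6  0.4 -0.3] open mm 60.2
units before turn [ 5.98 -5.72  0.76]
turn -0.01 units after turn [ 5.99 -5.71  0.81]
```

>>> send_rows(
  translation=[
    [0.86, -0.82, 0],
    [0.86, -0.82, 0],
    [0.86, -0.82, 0],
    [0.86, -0.82, 0],
    [0.86, -0.82, 0],
  ],
  rotation=[
    [0, 0, 0],
    [0, 0, 0],
    [0, 0, 0],
    [0, 0, 0],
    [0, 0, 0],
  ],
  grip=[60, 60, 60, 60, 60],
)

```text
time: 25.75
eef_pos: [0.4787, 0.0698, 0.1493]
tcp_rot: [0.707, 0.707, -0.0, -0.001]
contact_force: [-0.0, 0.4, -0.1]
opening: 0.698
```

>>> send_rows(
  translation=[
    [0.85, -0.8, 0],
    [0.83, -0.81, 0.3],
    [0, 0, 0.4],
    [0, 0, 0],
  ],
  rotation=[
    [0, 0, 0],
    [0, 0, 0],
    [0, 0, 0],
    [0, 0, 0],
  ],
  grip=[60, 60, 60, 60],
)

```text
time: 26.25
eef_pos: [0.4312, 0.1192, 0.1278]
tcp_rot: [0.707, 0.707, -0.001, -0.001]
contact_force: [1.2, 0.1, -1.1]
opening: 0.703
```

```bash
python3 plan.py .434 .119 .079 90;  python3 - <<'E'
from h import *
S=cam("side")
a=cv2.resize(S["image"][120:230,130:240],(400,400),interpolation=cv2.INTER_CUBIC);b=cv2.resize(S["image"][170:280,210:320],(400,400),interpolation=cv2.INTER_CUBIC)
cv2.imwrite("pics/n7.png",np.hstack([a,b]))
E
```

```text
t 26.25 p [0.4312 0.1192 0.1278] th 89.97 tilt 0.16 F [ 1.2  0.1 -1.1] open mm 60.0
units before turn [-0.01  0.1   1.63]
turn -0.01 units after turn [-0.01  0.09  1.63]
```

View pics/n7.png

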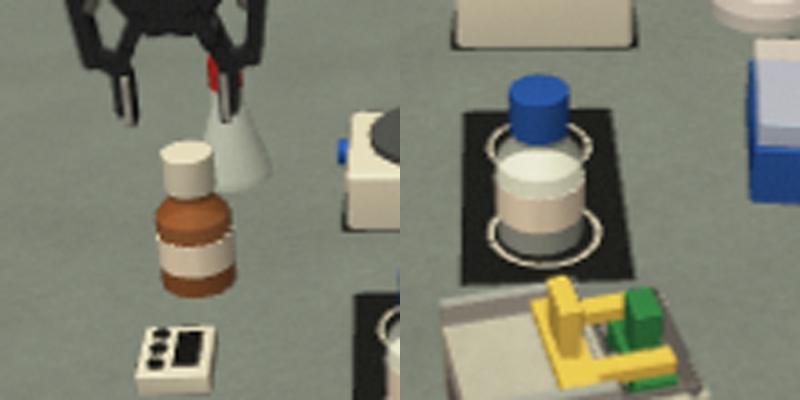

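The blue-capped bottle stands in its ring. The fingers straddle the amber cap (cols 125 and 228, cap 188), so about 4 mm is needed in x. Lower, grip, lift.

>>> send_rows(
  translation=[
    [0, 0.14, 0.5],
    [0, 0, 0.6],
    [0, 0, 0.53],
    [0, 0, 0],
    [0, 0, 0],
  ],
  rotation=[
    [0, 0, 0],
    [0, 0, 0],
    [0, 0, 0],
    [0, 0, 0],
    [0, 0, 0],
  ],
  grip=[60, 60, 60, 52, 46],
)

```text
time: 26.92
eef_pos: [0.4366, 0.1193, 0.0806]
tcp_rot: [0.707, 0.707, 0.0, 0.0]
contact_force: [0.7, 0.7, -1.0]
opening: 0.54
```

>>> send_rows(
  translation=[
    [0, 0, 0],
    [0, 0, 0],
    [0, 0, 0],
    [0, 0, -0.2],
    [0, 0, -0.4],
  ],
  rotation=[
    [0, 0, 0],
    [0, 0, 0],
    [0, 0, 0],
    [0, 0, 0],
    [0, 0, 0],
  ],
  grip=[40, 30, 20, 20, 20],
)

```text
time: 27.55
eef_pos: [0.4357, 0.1194, 0.0982]
tcp_rot: [0.707, 0.707, -0.0, -0.0]
contact_force: [1.3, -1.1, -1.8]
opening: 0.434
```

>>> send_rows(
  translation=[
    [0, 0, -0.7],
    [0, 0, -0.7],
    [0, 0, -0.2],
    [0, 0, 0],
    [0, 0, 0],
  ],
  rotation=[
    [0, 0, 0],
    [0, 0, 0],
    [0, 0, 0],
    [0, 0, 0],
    [0, 0, 0],
  ],
  grip=[20, 20, 20, 20, 20],
)

```text
time: 28.18
eef_pos: [0.4355, 0.1194, 0.1455]
tcp_rot: [0.707, 0.707, -0.001, -0.001]
contact_force: [0.6, 0.6, -1.1]
opening: 0.436
```

```bash
python3 plan.py .6035 .039 .083 90
```

```text
t 28.18 p [0.4355 0.1194 0.1455] th 89.96 tilt 0.10 F [ 0.6  0.6 -1.1] open mm 37.3
units before turn [-2.68  5.6   2.07]
turn -0.01 units after turn [-2.68  5.6   2.08]
```

>>> send_rows(
  translation=[
    [-0.45, 0.93, 0],
    [-0.45, 0.93, 0],
    [-0.45, 0.93, 0],
    [-0.45, 0.93, 0],
    [-0.45, 0.93, 0],
  ],
  rotation=[
    [0, 0, 0],
    [0, 0, 0],
    [0, 0, 0],
    [0, 0, 0],
    [0, 0, 0],
  ],
  grip=[20, 20, 20, 20, 20],
)

```text
time: 28.8
eef_pos: [0.5758, 0.0514, 0.1449]
tcp_rot: [0.707, 0.707, -0.001, -0.001]
contact_force: [0.3, -0.3, -0.6]
opening: 0.44
```

>>> send_rows(
  translation=[
    [-0.43, 0.95, 0],
    [0, 0, 0.6],
    [0, 0, 0.7],
    [0, 0, 0.4],
    [0, 0, 0.2],
  ],
  rotation=[
    [0, 0, 0],
    [0, 0, 0],
    [0, 0, 0],
    [0, 0, 0],
    [0, 0, 0],
  ],
  grip=[20, 20, 20, 20, 20],
)

```text
time: 29.42
eef_pos: [0.6026, 0.0395, 0.0875]
tcp_rot: [0.707, 0.707, -0.001, -0.001]
contact_force: [-0.2, 0.4, -1.4]
opening: 0.436
```

```bash
python3 plan.py .6035 .039 .083 90
```

```text
t 29.43 p [0.6026 0.0395 0.0875] th 89.99 tilt 0.18 F [-0.2  0.4 -1.4] open mm 37.2
units before turn [-0.02  0.03  0.15]
turn -0.0 units after turn [-0.02  0.03  0.15]
```

Release, then on to the flask.

>>> send_rows(
  translation=[
    [0, 0.02, 0.08],
    [0, 0, 0.08],
    [0, 0, 0],
    [0, 0, 0],
    [0, 0, 0],
  ],
  rotation=[
    [0, 0, 0],
    [0, 0, 0],
    [0, 0, 0],
    [0, 0, 0],
    [0, 0, 0],
  ],
  grip=[20, 20, 20, 42, 60],
)

```text
time: 30.05
eef_pos: [0.6053, 0.0389, 0.0854]
tcp_rot: [0.707, 0.707, 0.0, 0.001]
contact_force: [0.0, 0.2, -0.2]
opening: 0.689
```

>>> send_rows(
  translation=[
    [0, 0, 0],
    [0, 0, -0.5],
    [0, 0, -0.9],
    [0, 0, -0.9],
    [0, 0, 0],
  ],
  rotation=[
    [0, 0, 0],
    [0, 0, 0],
    [0, 0, 0],
    [0, 0, 0],
    [0, 0, 0],
  ],
  grip=[60, 60, 60, 60, 60],
)

```text
time: 30.68
eef_pos: [0.607, 0.0387, 0.1578]
tcp_rot: [0.707, 0.707, 0.002, 0.003]
contact_force: [-0.6, -0.2, 0.1]
opening: 0.705
```

```bash
python3 plan.py .447 .2875 .135 90
```

```text
t 30.68 p [0.607  0.0387 0.1578] th 89.96 tilt 0.43 F [-0.6 -0.2  0.1] open mm 60.2
units before turn [ 8.29 -5.35  0.71]
turn -0.01 units after turn [ 8.29 -5.33  0.76]
```

>>> send_rows(
  translation=[
    [0.92, -0.6, 0],
    [0.92, -0.6, 0],
    [0.92, -0.6, 0],
    [0.92, -0.6, 0],
    [0.92, -0.6, 0],
  ],
  rotation=[
    [0, 0, 0],
    [0, 0, 0],
    [0, 0, 0],
    [0, 0, 0],
    [0, 0, 0],
  ],
  grip=[60, 60, 60, 60, 60],
)

```text
time: 31.3
eef_pos: [0.5136, 0.1777, 0.1526]
tcp_rot: [0.707, 0.707, -0.001, -0.0]
contact_force: [0.1, 0.5, 1.0]
opening: 0.703
```

>>> send_rows(
  translation=[
    [0.92, -0.6, 0],
    [0.92, -0.6, 0],
    [0.92, -0.6, 0.3],
    [0.93, -0.53, 0.4],
    [0, 0, 0],
  ],
  rotation=[
    [0, 0, 0],
    [0, 0, 0],
    [0, 0, 0],
    [0, 0, 0],
    [0, 0, 0],
  ],
  grip=[60, 60, 60, 60, 60],
)

```text
time: 31.92
eef_pos: [0.4426, 0.2884, 0.1305]
tcp_rot: [0.706, 0.708, -0.002, -0.001]
contact_force: [-0.8, 0.1, 0.3]
opening: 0.702
```

```bash
python3 plan.py .447 .2875 .084 90;  python3 - <<'E'
from h import *
S=cam("side")
a=cv2.resize(S["image"][90:200,130:240],(400,400),interpolation=cv2.INTER_CUBIC);b=cv2.resize(S["image"][170:280,210:320],(400,400),interpolation=cv2.INTER_CUBIC)
cv2.imwrite("pics/n8.png",np.hstack([a,b]))
p=ctrl.get_state()["eef_pos"]; print("stopper top crop col if at TCP xy",((proj(S,[[p[0],p[1],.11],[p[0],p[1],0]])-[130,90])*400/110).round(0).tolist())
E
```

```text
t 31.93 p [0.4426 0.2884 0.1305] th 90.14 tilt 0.24 F [-0.8  0.1  0.3] open mm 60.0
units before turn [-0.03  0.15  1.55]
turn 0.03 units after turn [-0.03  0.15  1.55]
stopper top crop col if at TCP xy [[217.0, 164.0], [227.0, 283.0]]
```

View pics/n8.png

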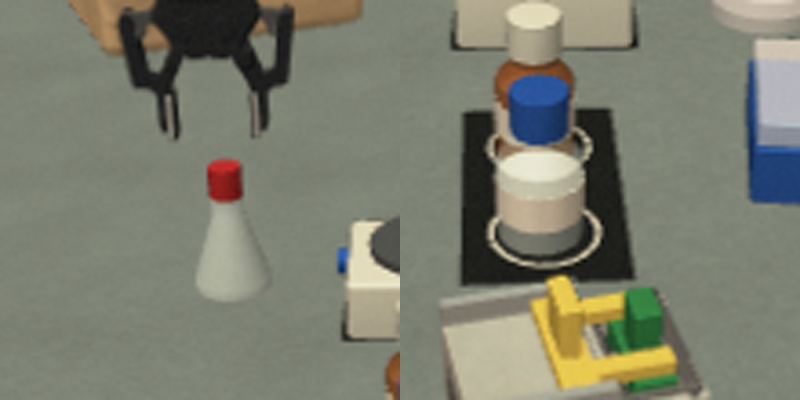

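Both bottles stand upright on the mat. The stopper (col 225) is about 4 mm farther in x than the jaw centre (217). Correct, lower, grip, lift.

>>> send_rows(
  translation=[
    [0, 0.14, 0.5],
    [0, 0, 0.5],
    [0, 0, 0.5],
    [0, 0, 0],
    [0, 0, 0],
  ],
  rotation=[
    [0, 0, 0],
    [0, 0, 0],
    [0, 0, 0],
    [0, 0, 0],
    [0, 0, 0],
  ],
  grip=[60, 55, 50, 44, 38],
)

```text
time: 32.6
eef_pos: [0.4494, 0.2877, 0.0876]
tcp_rot: [0.707, 0.707, 0.0, -0.0]
contact_force: [0.7, -0.0, -0.7]
opening: 0.445
```

>>> send_rows(
  translation=[
    [0, 0, 0],
    [0, 0, 0],
    [0, 0, 0],
    [0, 0, -0.2],
    [0, 0, -0.4],
  ],
  rotation=[
    [0, 0, 0],
    [0, 0, 0],
    [0, 0, 0],
    [0, 0, 0],
    [0, 0, 0],
  ],
  grip=[32, 20, 10, 10, 10],
)

```text
time: 33.22
eef_pos: [0.4486, 0.2875, 0.1054]
tcp_rot: [0.707, 0.707, -0.001, -0.0]
contact_force: [-0.6, 0.5, -1.3]
opening: 0.316
```

>>> send_rows(
  translation=[
    [0, 0, -0.8],
    [0, 0, -0.9],
    [0, 0, -0.9],
    [0, 0, -0.2],
    [0, 0, 0],
  ],
  rotation=[
    [0, 0, 0],
    [0, 0, 0],
    [0, 0, 0],
    [0, 0, 0],
    [0, 0, 0],
  ],
  grip=[10, 10, 10, 10, 10],
)

```text
time: 33.85
eef_pos: [0.4492, 0.2877, 0.1897]
tcp_rot: [0.707, 0.707, 0.0, 0.0]
contact_force: [-0.3, -0.9, -1.8]
opening: 0.316
```

```bash
python3 plan.py .615 .229 .152 90; python3 - <<'E'
from h import *
S=cam("side")
# plate as dark ellipse on side view
i=S["image"]; g=cv2.cvtColor(i,cv2.COLOR_BGR2GRAY)
m=np.zeros_like(g,bool); m[145:172,225:280]=g[145:172,225:280]<95
b=max(blobs(m),key=lambda b:b[0]); print(b[:3])
print("side plate",plane(S,b[1],.065).round(4))
E
```

```text
t 33.85 p [0.4492 0.2877 0.1897] th 89.96 tilt 0.03 F [-0.3 -0.9 -1.8] open mm 27.0
units before turn [-1.95  5.53  1.26]
turn -0.01 units after turn [-1.96  5.53  1.26]
(np.int32(509), [249.1, 156.9], [232, 148, 35, 18])
side plate [0.618  0.2216 0.065 ]
```

>>> send_rows(
  translation=[
    [-0.33, 0.92, 0],
    [-0.33, 0.92, 0],
    [-0.34, 0.92, 0],
    [-0.34, 0.92, 0],
    [-0.34, 0.92, 0],
  ],
  rotation=[
    [0, 0, 0],
    [0, 0, 0],
    [0, 0, 0],
    [0, 0, 0],
    [0, 0, 0],
  ],
  grip=[10, 10, 10, 10, 10],
)

```text
time: 34.52
eef_pos: [0.5871, 0.2366, 0.1873]
tcp_rot: [0.707, 0.707, -0.002, -0.001]
contact_force: [-0.0, 1.1, -1.0]
opening: 0.318
```

>>> send_rows(
  translation=[
    [-0.33, 0.92, 0],
    [0, 0, 0.4],
    [0, 0, 0.4],
    [0, 0, 0.2],
    [0, 0, 0],
  ],
  rotation=[
    [0, 0, 0],
    [0, 0, 0],
    [0, 0, 0],
    [0, 0, 0],
    [0, 0, 0],
  ],
  grip=[10, 10, 10, 10, 10],
)

```text
time: 35.15
eef_pos: [0.6135, 0.2276, 0.1584]
tcp_rot: [0.707, 0.707, -0.001, -0.001]
contact_force: [0.0, -0.3, -0.6]
opening: 0.316
```

```bash
python3 plan.py .615 .2275 .153 90; python3 - <<'E'
from h import *
S=cam("side");T=cam("top")
a=cv2.resize(S["image"][90:200,200:310],(400,400),interpolation=cv2.INTER_CUBIC);b=cv2.resize(T["image"][150:250,140:240],(400,400),interpolation=cv2.INTER_CUBIC)
cv2.imwrite("pics/n9.png",np.hstack([a,b]))
E
```

```text
t 35.15 p [0.6135 0.2276 0.1584] th 90.00 tilt 0.14 F [ 0.  -0.3 -0.6] open mm 27.0
units before turn [-0.    0.05  0.18]
turn 0.0 units after turn [-0.    0.05  0.18]
```

View pics/n9.png

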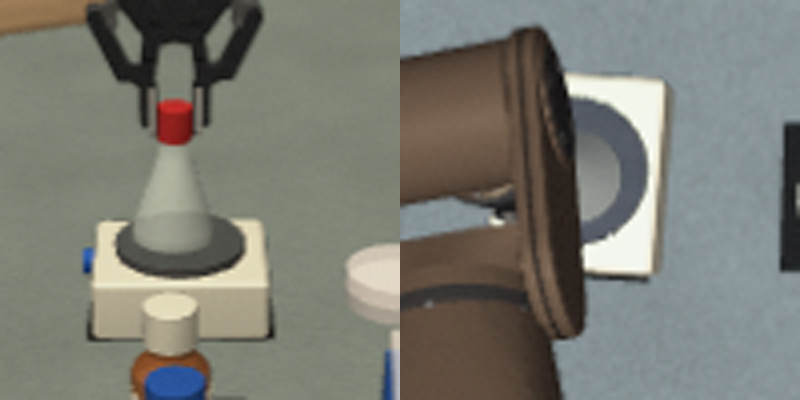

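The flask hangs just above the plate. In the side view its foot centre (col 173) is short of the plate centre (180), while the top view suggests about 1–2 mm. Shift +4 mm in x and set it down.

>>> send_rows(
  translation=[
    [0.03, 0.12, 0],
    [0, 0, 0.09],
    [0, 0, 0.09],
    [0, 0, 0],
    [0, 0, 0],
  ],
  rotation=[
    [0, 0, 0],
    [0, 0, 0],
    [0, 0, 0],
    [0, 0, 0],
    [0, 0, 0],
  ],
  grip=[10, 10, 10, 10, 10],
)

```text
time: 35.88
eef_pos: [0.6183, 0.2282, 0.1542]
tcp_rot: [0.707, 0.707, -0.0, -0.0]
contact_force: [0.8, -0.3, -1.0]
opening: 0.314
```

>>> send_rows(
  translation=[
    [0, 0, 0],
    [0, 0, 0],
    [0, 0, 0],
    [0, 0, -0.5],
    [0, 0, -0.9],
  ],
  rotation=[
    [0, 0, 0],
    [0, 0, 0],
    [0, 0, 0],
    [0, 0, 0],
    [0, 0, 0],
  ],
  grip=[32, 45, 55, 55, 55],
)

```text
time: 36.5
eef_pos: [0.6178, 0.2281, 0.1963]
tcp_rot: [0.707, 0.707, -0.001, -0.001]
contact_force: [-0.0, 0.9, 0.7]
opening: 0.644
```

>>> send_rows(
  translation=[
    [0, 0, -0.9],
    [0.3, -0.9, -0.3],
    [0.3, -0.9, 0],
    [0.3, -0.9, 0],
    [0.3, -0.9, 0],
  ],
  rotation=[
    [0, 0, 0],
    [0, 0, 0],
    [0, 0, 0],
    [0, 0, 0],
    [0, 0, 0],
  ],
  grip=[55, 55, 55, 55, 55],
)

```text
time: 37.12
eef_pos: [0.5099, 0.2647, 0.2338]
tcp_rot: [0.707, 0.707, 0.001, 0.0]
contact_force: [0.3, 0.2, 0.2]
opening: 0.644
```

>>> send_rows(
  translation=[
    [0.9, -0.3, 0],
    [0.9, -0.3, 0],
    [0.9, -0.3, 0],
    [0.9, -0.3, 0],
    [0, 0, 0],
  ],
  rotation=[
    [0, 0, 0],
    [0, 0, 0],
    [0, 0, 0],
    [0, 0, 0],
    [0, 0, 0],
  ],
  grip=[55, 55, 55, 55, 55],
)

```text
time: 37.75
eef_pos: [0.4741, 0.3738, 0.2336]
tcp_rot: [0.706, 0.708, 0.001, 0.0]
contact_force: [1.3, 0.1, -0.6]
opening: 0.644
```

```bash
python3 plan.py; python3 - <<'E'
from h import *
S=cam("side");T=cam("top")
a=cv2.resize(S["image"][120:310,200:330],(400,585),interpolation=cv2.INTER_CUBIC);b=cv2.resize(T["image"][100:246,140:240],(400,585),interpolation=cv2.INTER_CUBIC)
cv2.imwrite("pics/n10.png",np.hstack([a,b]))
cv2.imwrite("pics/n11.png",cv2.resize(T["image"][110:240,140:400],(800,400),interpolation=cv2.INTER_CUBIC))
for k in("red","blue","white","black"):
  for n,d in(("top",T),("side",S)):
    for b in blobs(masks(d["image"])[k],30):
      if 140<b[1][0]<400 and 110<b[1][1]<340: print(n,k,b[:3],plane(d,b[1],dict(red=.161,blue=.095,white=.11,black=.002)[k]).round(3))
E
```

```text
t 37.75 p [0.4741 0.3738 0.2336] th 90.11 tilt 0.10 F [ 1.3  0.1 -0.6] open mm 55.0
top red (np.int32(92), [176.8, 189.6], [172, 185, 11, 10]) [0.614 0.228 0.161]
side red (np.int32(87), [248.5, 124.9], [245, 120, 8, 11]) [0.617 0.229 0.161]
top blue (np.int32(111), [258.1, 147.8], [238, 143, 40, 10]) [0.738 0.021 0.095]
top blue (np.int32(132), [286.3, 198.9], [280, 193, 13, 13]) [ 0.599 -0.058  0.095]
side blue (np.int32(258), [247.8, 199.7], [240, 191, 16, 19]) [ 0.603 -0.057  0.095]
side blue (np.int32(547), [322.3, 216.9], [306, 190, 36, 37]) [ 0.757 -0.134  0.095]
top white (np.int32(714), [184.8, 131.2], [170, 117, 30, 30]) [0.779 0.223 0.11 ]
top white (np.int32(1037), [259.6, 131.6], [239, 116, 43, 32]) [0.78  0.018 0.11 ]
top white (np.int32(826), [185.0, 193.4], [162, 168, 44, 50]) [0.608 0.216 0.11 ]
top white (np.int32(148), [250.5, 197.8], [244, 191, 14, 14]) [0.6   0.039 0.11 ]
top white (np.int32(88), [284.7, 204.0], [277, 193, 19, 17]) [ 0.585 -0.053  0.11 ]
top white (np.int32(450), [352.0, 211.0], [338, 201, 29, 21]) [ 0.569 -0.234  0.11 ]
top white (np.int32(188),
[... 200 characters left out ...]
 17]) [0.766 0.078 0.11 ]
side white (np.int32(82), [246.2, 173.7], [239, 170, 15, 8]) [0.603 0.038 0.11 ]
side white (np.int32(153), [322.2, 183.6], [308, 181, 30, 6]) [ 0.779 -0.02   0.11 ]
side white (np.int32(106), [177.5, 218.6], [167, 210, 22, 14]) [ 0.455 -0.145  0.11 ]
side white (np.int32(141), [247.5, 215.4], [237, 211, 22, 10]) [ 0.599 -0.141  0.11 ]
top black (np.int32(1247), [268.7, 199.8], [235, 181, 68, 38]) [ 0.602 -0.011  0.002]
side black (np.int32(845), [249.2, 227.1], [227, 200, 47, 48]) [ 0.606 -0.035  0.002]
side black (np.int32(51), [181.1, 215.2], [178, 211, 7, 9]) [0.435 0.025 0.002]
side black (np.int32(30), [258.6, 236.2], [251, 230, 12, 11]) [ 0.627 -0.073  0.002]
```

View pics/n11.png

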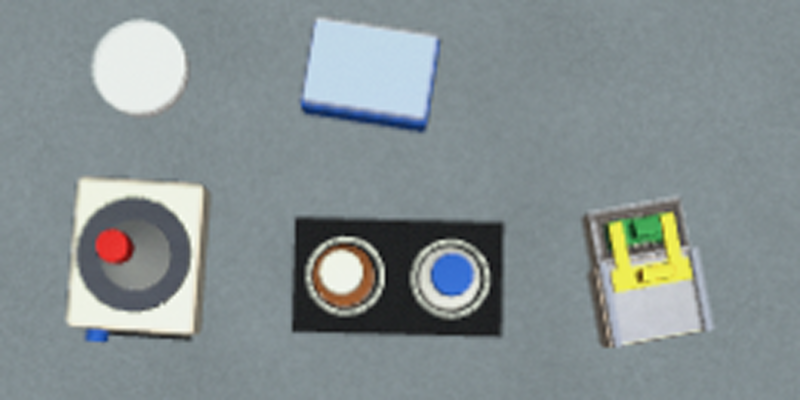

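View pics/n10.png

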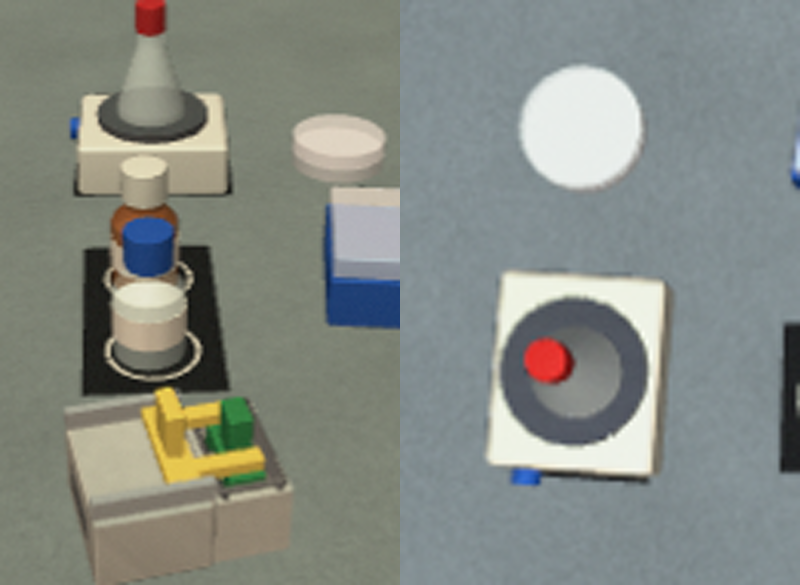

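Everything is in place: the flask is centred on the plate, both bottles are inside their rings and the gate is shut over the cassette. The tip-box blob is at the same pixel as at the start. Handing in.

```bash
python3 -c "
from plant import ticket; print(ticket.sign_off())"
```

```text
the job is handed in; nothing more can be done
None
```

The whole row is set up and handed in at about 38 s of the 112 s limit; the sign-off gives no verdict.

**What I did:**
- I slid the gate open to its stop (about 39 mm of travel) and lowered the cassette into the slot without resistance.
- I slid the gate shut to its stop (about 40 mm of travel, 9 N at the end).
- I placed the blue-capped bottle on the ring next to the dock, the amber bottle on the ring next to the stirrer, and the flask on the stirrer plate.

**Last checks, from the final pictures:**
- **Cassette and gate:** the cassette sits in the slot with the shut gate over its shoulders.
- **Bottles and flask:** both bottles look upright and centred, within about 5 mm of their rings. The flask stands centred on the plate to within about 5 mm.
- **Tip box:** it appears at the same pixels as at the start.
- **Gripper:** it is open, clear of everything and shows no contact force.

**Disagreement:** the two cameras differ by 3–4 mm in x, so I used values between them; the gate's stop position agreed with that. For the stirrer plate, the side camera put the centre about 7 mm off in y. I went with the top camera, and the final pictures agreed with it.

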